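# Stop the vacuum pump rocking

### The arm

A 6-joint arm with a two-finger parallel gripper is mounted at the origin on the work surface. World frame = base frame: x ahead of the robot, y to its left, z up, the work surface at z = 0. Lengths are in m, angles in rad, forces in N, time in s.
With the tool pointing down it reaches from about 0.25 to 0.775 m from the base axis. Payload 4 kg.
Tool frame: the origin (TCP) lies midway between the tips of the shut fingers; the grasp point (between the pads) lies 19 mm behind it; z points along the fingers, y is the direction in which the jaws open and shut (so a half turn about z gives the same grasp; the last joint's range is limited). The gripper opens to 94 mm and grips with 3 to 60 N. Pads are 16 mm wide; open, the fingers measure 119 mm over their backs; the gripper's body (75 mm by 177 mm) begins 78 mm behind the grasp point.
Start: joints at [1.147, 0.087, 1.371, -0, 1.684, -0.103], TCP at [0.173, 0.522, 0.206] pointing down, gripper open.
Joint ranges: [-3.1, 3.1], [-0.76, 2.03], [0.27, 2.55], [-1.08, 4.22], [0.17, 2.65], [-2.57, 2.57]. Speed limits (rad/s): [2.79, 2.79, 3.14, 3.14, 3.14, 3.14].

### API

Orientations are given as [roll, pitch, yaw] about the fixed x, y, z axes, in that order (R = Rz(yaw) Ry(pitch) Rx(roll)).
In Python, from bench import robot, cams gives the robot as it stands.
- The arm moves only by the tool step_arm, never from a script. Its argument "plan" is a list that holds one entry, the list of rows, each a list of 5 numbers: the shift along the world's x, y, z in mm, then the turn about the world's z in rad, then the opening in per cent of the stroke, from 0 (shut) to 100 (fully open). In form: [[[tx, ty, tz, turn, fingers], ...]]. A call has 1 to 8 rows; each row is the pose to reach, as a shift and turn from the pose commanded when the call began; what a row does not reach only later rows make up. A row lasts 1/12 s, in which the tool goes at most 41.7 mm and 7.16 degrees, less where a joint would pass 70% of its speed; a pose out of reach is approached as far as the arm can. A call with a gripper value outside its range is refused whole. The fingers move at their own pace and stop on an object; the grip force is fixed at half the most. Time passes only in rows, so rows that repeat a pose let the fingers close. It gives the time, the measured TCP pose, the force and the opening at its end, in the units of the state.
- robot.get_obs(): the state, without advancing time (a new reading comes with each control period).
- cams.snapshot(name): name is "scene" or "side" or "wrist"; returns a dict with "frame" (420x560x3 uint8, red, green, blue), "camera_matrix" (3x3 intrinsics, pixels), "origin" and "attitude" of the camera in the world; the wrist camera has in their place "T_tool_cam" (4x4, takes a point from camera to tool coordinates, whose origin is the TCP and whose axes are the flange's). Camera axes: x right, y down, z forward; pixel columns grow to the right and rows downward; lengths in m; the calibration is good to about 2 mm. A picture is of the moment at which its call begins: read the wrist's pose just before it. There is no depth.
- robot.close_job(): hands the job in, once; it reports no verdict.
The state is a dict: "time": time; "joint_positions": joint angles; "qvel": joint speeds; "joint_torque": joint torques, N m; "tool_pos": TCP position; "ee_rot": TCP orientation; "wrist_force": force on the tool from outside, world axes, zero at the start; "wrist_torque": the same for the moment, N m; "width": finger opening in m.
Only numpy, scipy, OpenCV 4.12 (cv2) and the standard library are available. Lean on these libraries where they do the work, as an engineer would, in place of code of your own. Each camera call takes 0.05 s, during which the arm holds its last target. There are 200 camera calls.

### The job

One corner of the vacuum pump's base frame rocks. Press down with the fingertips on the corners in turn until you find the one that gives, then push that corner's yellow wedge shim in under the frame until its tail sits flat against the frame, and draw back. Only press and push: do not lift or shift the pump, and leave the other three shims and everything else on the bench as they are.

Things in the scene. Friction and masses are not known exactly. Their poses are not given: they have to be found in the camera images.
- pump: twin-head vacuum pump (aluminium motor, blue heads), about 4.5 kg, loose on four rubber feet. Origin: centre of the base frame's underside, 14 mm above the bench; x to the rear (away from the robot within 0.25 rad), y left, z up. Pump 208 x 86 mm, 130 mm high. Frame: white cross-members at x = -70 and +70 mm, each 40 (x) x 274 (y) x 10 mm; their four free ends are the corners
- foot_soft (a joint): how far the one perished rubber foot is squeezed, in m. It looks like the sound ones and is at a different corner each run. The corner above it starts to give at about 4 N, is right down by 4 mm (0.004) at about 6 N and springs back to 0 when let go; sound corners give less than 1 mm. Feet: 18 mm across, under the foot points
- shim_soft (a joint): travel in m of the yellow slotted wedge shim at the rocking corner: 0 to 0.004 as found, 0.025 home against its stop. It slides on the bench along the pump's +x, with 4 N friction, a little more near the end; its prongs are already started under the frame either side of the foot
- shim_b (a joint): travel in m of the like wedge shim at one of the three sound corners: 0 to 0.004 as found, 0.025 home
- shim_c (a joint): travel in m of the like wedge shim at one of the three sound corners: 0 to 0.004 as found, 0.025 home
- shim_d (a joint): travel in m of the like wedge shim at one of the three sound corners: 0 to 0.004 as found, 0.025 home
- foot_front_left (a point): front (nearer the robot) left (+y) corner: where to press, on top of the cross-member's end over the foot's centre, 24 mm above the bench, on a dark flush screw; axes as the pump's. Its shim's tail, an upright block 40 (y) x 10 (x) x 26 mm high on the bench, has its outer (-x) face 52 to 56 mm to -x of this point as found, 30.5 mm to -x when home
- foot_front_right (a point): front (nearer the robot) right (-y) corner: where to press, on top of the cross-member's end over the foot's centre, 24 mm above the bench, on a dark flush screw; axes as the pump's. Its shim's tail, an upright block 40 (y) x 10 (x) x 26 mm high on the bench, has its outer (-x) face 52 to 56 mm to -x of this point as found, 30.5 mm to -x when home
- foot_rear_left (a point): rear left (+y) corner: where to press, on top of the cross-member's end over the foot's centre, 24 mm above the bench, on a dark flush screw; axes as the pump's. Its shim's tail, an upright block 40 (y) x 10 (x) x 26 mm high on the bench, has its outer (-x) face 52 to 56 mm to -x of this point as found, 30.5 mm to -x when home
- foot_rear_right (a point): rear right (-y) corner: where to press, on top of the cross-member's end over the foot's centre, 24 mm above the bench, on a dark flush screw; axes as the pump's. Its shim's tail, an upright block 40 (y) x 10 (x) x 26 mm high on the bench, has its outer (-x) face 52 to 56 mm to -x of this point as found, 30.5 mm to -x when home
- spanner: small steel open-ended spanner lying on the bench near the pump, 110 mm long
- spare_foot: spare black rubber foot with a steel stud standing on the bench beside the pump, 26 mm across, 28 mm high; origin at its underside
- sample_jar: closed sample jar with a white cap standing behind the pump, 60 mm across, 85 mm high; origin at its underside
- petri_dish: closed clear petri dish with amber agar lying beside the pump, 90 mm across, 15 mm high; origin at its underside
- plate: pale blue dinner plate with a lilac test paper on it, 190 mm across, 20 mm high, at the right of the bench; origin at its underside
- bowl: pale blue rice bowl at the left of the bench, 110 mm across, 50 mm high; origin at its underside

How it is judged:
By the outcome, as a careful person would: the job done as asked, in the order asked, and still so for the second after the job is handed in, with the robot touching nothing.
It also fails if it takes over 61 s, if anything falls off the work surface, if the arm or the gripper's body presses on something with over 40 N, if the wrist force passes 120 N, or if a joint passes its speed limit or range.

## Working session

There is one attempt and no reset: what is moved stays moved. The work goes in short steps, Python scripts to look and compute and a tool call to move; the robot and the scene stay as the last step left them, time stands still between calls to the robot, and variables do not carry over. Pictures are saved under pics/ and viewed, about 8 in all and at most 12, crops included, and the job is handed in when it is done.

Besides the shell and the picture viewer there is one more tool, called after ">>>" as name(argument=value, ...) on one line, values as JSON. step_arm: Moves the arm, as the interface text tells. Its arguments: {"type":"object","properties":{"plan":{"type":"array"}},"required":["plan"]}

```bash
mkdir -p pics; ls; cat > h.py <<'E'
import numpy as np, cv2
from bench import robot, cams
from scipy.spatial.transform import Rotation as R
def snap(n,fn=None):
    o=robot.get_obs(); s=cams.snapshot(n)
    K=np.array(s['camera_matrix'])
    if n=='wrist':
        T=np.eye(4); T[:3,:3]=rot(o['ee_rot']); T[:3,3]=o['tool_pos']
        T=T@np.array(s['T_tool_cam'])
    else:
        T=np.eye(4); T[:3,:3]=rot(s['attitude']); T[:3,3]=s['origin']
    if fn: cv2.imwrite('pics/'+fn,s['frame'][:,:,::-1])
    return s['frame'],K,T
def rot(a):
    a=np.array(a,float)
    return a if a.shape==(3,3) else R.from_euler('xyz',a).as_matrix()
def ray(K,T,uv,z):
    d=T[:3,:3]@np.linalg.solve(K,[uv[0],uv[1],1.]); o=T[:3,3]
    return o+d*(z-o[2])/d[2]
def proj(K,T,p):
    c=T[:3,:3].T@(np.array(p)-T[:3,3]); q=K@c; return q[:2]/q[2]
E
python3 - <<'E'
from h import *
o=robot.get_obs(); print({k:np.round(v,3).tolist() for k,v in o.items()})
for n in('scene','side'):
    f,K,T=snap(n,n+'0.png'); print(n,K.tolist(),T.round(3).tolist()); np.savez(n,f=f,K=K,T=T)
    cv2.imwrite('pics/'+n+'0.png',cv2.resize(f[:,:,::-1],(800,600)))
E
```

```text
pics
{'time': 0.0, 'joint_positions': [1.147, 0.088, 1.372, -0.0, 1.684, -0.103], 'qvel': [-0.001, -0.002, -0.0, 0.0, 0.0, 0.002], 'joint_torque': [-0.001, -34.018, -30.243, 0.072, 0.033, -0.0], 'tool_pos': [0.173, 0.521, 0.204], 'ee_rot': [-3.139, -0.0, 2.821], 'wrist_force': [0.906, -0.608, -1.083], 'wrist_torque': [-0.004, 0.06, 0.005], 'width': 0.094}
scene [[394.9889607490475, 0.0, 288.5699380246854], [0.0, 394.9889607490475, 208.21297403162262], [0.0, 0.0, 1.0]] [[-0.654, 0.437, -0.618, 1.259], [0.757, 0.397, -0.519, 0.596], [0.019, -0.807, -0.59, 0.716], [0.0, 0.0, 0.0, 1.0]]
side [[537.2304906429641, 0.0, 277.2409092919371], [0.0, 537.2304906429641, 212.8267890527656], [0.0, 0.0, 1.0]] [[0.879, -0.281, 0.387, -0.089], [-0.478, -0.505, 0.719, -1.228], [-0.007, -0.816, -0.577, 1.009], [0.0, 0.0, 0.0, 1.0]]
```

View pics/scene0.png

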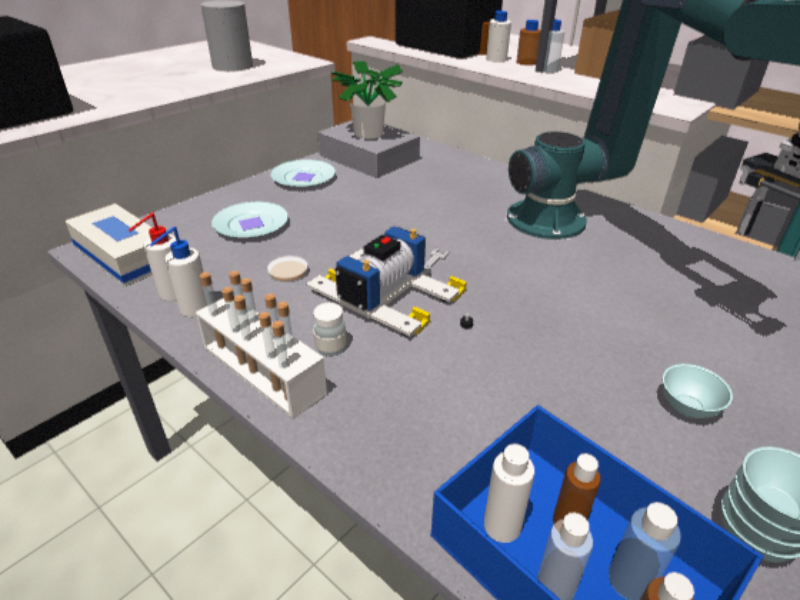

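View pics/side0.png

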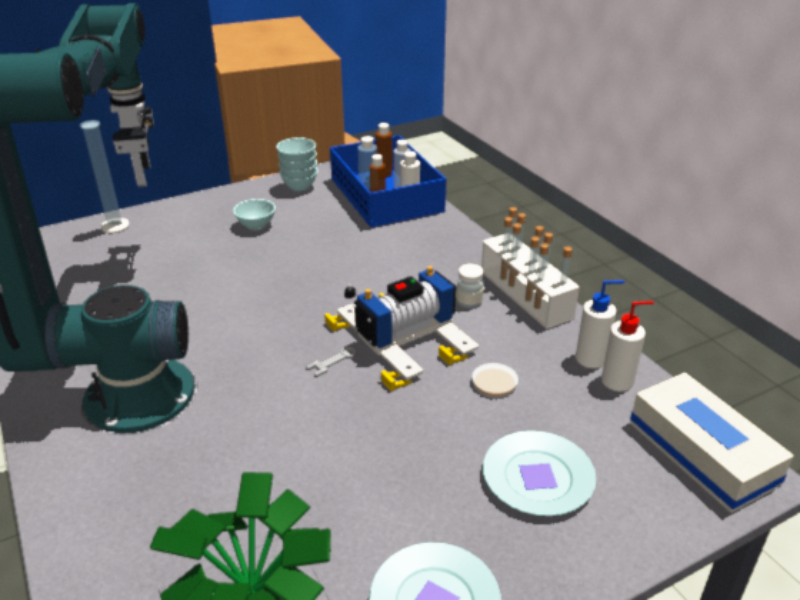

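The scene view shows the left frame ends at about (452,296) and (415,328), and the rear right end at (316,284). The side view shows the right ends at about (412,372) and (468,346). The shims are yellow at each corner.

```bash
python3 - <<'E'
from h import *
for n,pts in (('scene',[(452,296),(415,328),(316,284),(467,322)]),('side',[(412,372),(468,346),(330,365),(470,285)])):
    d=np.load(n+'.npz'); 
    for p in pts: print(n,p,ray(d['K'],d['T'],np.array(p)*.7,.02).round(3))
    m=cv2.inRange(cv2.cvtColor(d['f'],cv2.COLOR_RGB2HSV),(20,150,90),(33,255,255))
    c,_,st,ce=cv2.connectedComponentsWithStats(m)
    for s,e in zip(st[1:],ce[1:]):
        if s[4]>15: print(' y',s.tolist(),ray(d['K'],d['T'],e,.015).round(3))
E
```

```text
scene (452, 296) [0.47  0.043 0.02 ]
scene (415, 328) [0.603 0.054 0.02 ]
scene (316, 284) [ 0.633 -0.201  0.02 ]
scene (467, 322) [0.52  0.118 0.02 ]
 y [228, 188, 7, 9, 42] [ 0.581 -0.211  0.015]
 y [313, 193, 13, 18, 101] [0.426 0.023 0.015]
 y [287, 215, 14, 19, 127] [0.565 0.035 0.015]
side (412, 372) [ 0.489 -0.217  0.02 ]
side (468, 346) [ 0.631 -0.201  0.02 ]
side (330, 365) [ 0.355 -0.118  0.02 ]
side (470, 285) [ 0.758 -0.013  0.02 ]
 y [228, 219, 17, 13, 125] [0.428 0.015 0.015]
 y [307, 241, 21, 14, 150] [ 0.586 -0.201  0.015]
 y [267, 259, 21, 15, 168] [ 0.446 -0.213  0.015]
```

>>> step_arm(plan=[[[17,-34,14,-0.1,0],[34,-68,28,-0.2,0],[51,-102,42,-0.3,0],[68,-136,56,-0.4,0],[85,-170,70,-0.5,0],[102,-204,84,-0.6,0],[119,-238,98,-0.7,0],[136,-272,112,-0.8,0]]])

```text
time: 0.77
tool_pos: [0.3095, 0.2482, 0.3178]
ee_rot: [-3.141, 0.0, 2.016]
wrist_force: [1.6, 0.6, -0.3]
width: 0.0439
```

>>> step_arm(plan=[[[18,-36,6,-0.1,0],[36,-72,12,-0.2,0],[54,-108,18,-0.3,0],[72,-144,24,-0.38,0],[90,-180,30,-0.38,0],[108,-216,30,-0.38,0],[126,-252,30,-0.38,0],[144,-288,30,-0.38,0]]])

```text
time: 1.43
tool_pos: [0.4538, -0.0401, 0.3473]
ee_rot: [3.141, -0.0, 1.64]
wrist_force: [0.8, 1.2, 0.1]
width: 0.0003
```

```bash
python3 - <<'E'
from h import *
s=cams.snapshot('wrist'); print(np.array(s['T_tool_cam']).round(3).tolist(),s['camera_matrix'])
o=robot.get_obs(); print({k:np.round(v,3).tolist() for k,v in o.items()})
f,K,T=snap('wrist'); np.savez('w1',f=f,K=K,T=T)
cv2.imwrite('pics/w1.png',cv2.resize(f[:,:,::-1],(800,600)))
E
```

```text
[[0.001, -0.974, -0.228, 0.066], [1.0, 0.001, 0.001, 0.001], [-0.001, -0.228, 0.974, -0.179], [0.0, 0.0, 0.0, 1.0]] [[320.06062126   0.         276.35503627]
 [  0.         320.06062126 206.62029343]
 [  0.           0.           1.        ]]
{'time': 1.483, 'joint_positions': [-0.221, -0.101, 1.282, -0.005, 1.961, -0.285], 'qvel': [0.088, -0.034, 0.085, 0.052, 0.06, 0.159], 'joint_torque': [3.143, -36.801, -31.866, 1.095, 1.508, -0.333], 'tool_pos': [0.456, -0.046, 0.345], 'ee_rot': [-3.14, 0.004, 1.632], 'wrist_force': [1.579, -2.73, -0.473], 'wrist_torque': [-0.192, -0.032, -0.028], 'width': 0.001}
```

View pics/w1.png

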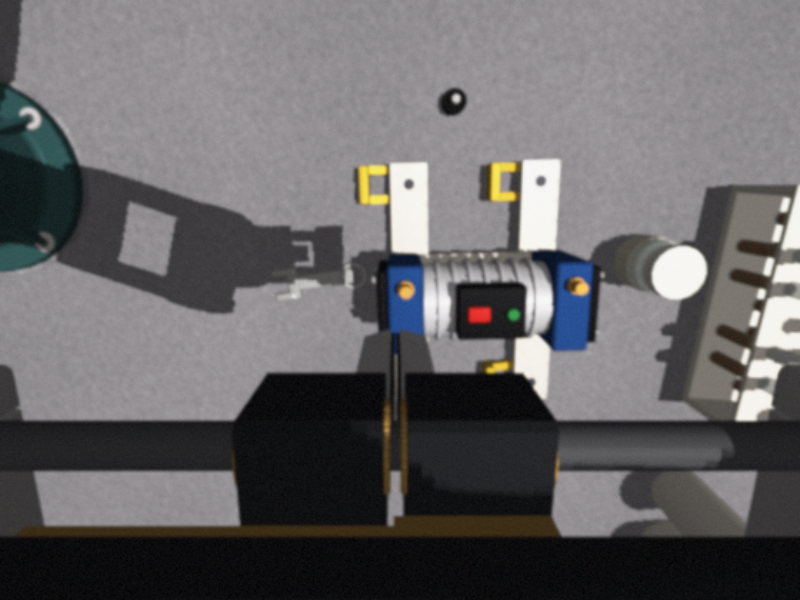

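The wrist picture shows the two left screws at about (409,184) and (541,181), with the yellow tails at x≈364 and 496. The fingers hide the right side.

```bash
cat > scr.py <<'E'
from h import *
def screws(f,K,T,guess,z=.024,r=9):
    out=[]
    g=cv2.cvtColor(f,cv2.COLOR_RGB2GRAY).astype(float)
    for u,v in guess:
        u,v=int(u),int(v); w=g[v-r:v+r+1,u-r:u+r+1]; wt=np.clip(150-w,0,None)
        # keep the dark blob connected to the centre
        m=(w<150).astype(np.uint8); n,l,st,ce=cv2.connectedComponentsWithStats(m)
        k=min(range(1,n),key=lambda i:np.hypot(*(ce[i]-r)))
        ys,xs=np.nonzero(l==k); q=wt[ys,xs]
        p=(u-r+(xs*q).sum()/q.sum(), v-r+(ys*q).sum()/q.sum())
        P=ray(K,T,p,z); out.append(P[:2]); print('screw',np.round(p,1),st[k][4],P.round(4))
    m=cv2.inRange(cv2.cvtColor(f,cv2.COLOR_RGB2HSV),(20,120,60),(33,255,255))
    n,_,st,ce=cv2.connectedComponentsWithStats(m)
    for s in st[1:]:
        if s[4]>15:
            a=ray(K,T,(s[0]-.5,s[1]),.026);b=ray(K,T,(s[0]-.5,s[1]+s[3]),.026);print('tail outer',s.tolist(),a.round(4)[:2],b.round(4)[:2])
    return np.array(out)
E
python3 - <<'E'
from scr import *
d=np.load('w1.npz'); P=screws(d['f'],d['K'],d['T'],[(286,129),(379,127)])
v=P[1]-P[0]; print(np.hypot(*v),np.arctan2(v[1],v[0]))
print(robot.get_obs()['tool_pos'],robot.get_obs()['ee_rot'])
E
```

```text
screw [285.8 128.5] 29 [0.4669 0.0236 0.024 ]
screw [378.1 126.3] 28 [0.6062 0.0357 0.024 ]
tail outer [341, 114, 23, 27, 408] [0.547  0.0497] [0.5513 0.0104]
tail outer [250, 116, 23, 27, 380] [0.4114 0.0383] [ 0.4131 -0.0014]
tail outer [404, 199, 7, 6, 34] [ 0.6611 -0.0732] [ 0.6626 -0.0829]
tail outer [281, 202, 7, 6, 28] [ 0.4664 -0.0904] [ 0.4671 -0.1002]
tail outer [338, 252, 21, 10, 155] [ 0.5661 -0.169 ] [ 0.568  -0.1867]
0.13977573693280815 0.08665911371552679
[ 0.45466087 -0.04262605  0.3450382 ] [-3.13758586e+00  5.37226675e-04  1.63305481e+00]
```

>>> step_arm(plan=[[[6,32,-20,0.02,0],[13,66,-40,0.02,0],[13,66,-80,0.02,0],[13,66,-120,0.02,0],[13,66,-160,0.02,0],[13,66,-200,0.02,0],[13,66,-240,0.02,0],[13,66,-280,0.02,0]]])

```text
time: 2.2
tool_pos: [0.4655, 0.0291, 0.0657]
ee_rot: [3.141, -0.0, 1.662]
wrist_force: [1.2, 0.5, 0.2]
width: 0.0005
```

>>> step_arm(plan=[[[0,0,-10,0,0],[0,0,-25,0,0],[0,0,-30,0,0],[0,0,-30,0,0],[0,0,-30,0,0],[0,0,-30,0,0]]])

```text
time: 2.7
tool_pos: [0.4679, 0.028, 0.0396]
ee_rot: [3.138, 0.0, 1.661]
wrist_force: [0.4, -0.3, 0.5]
width: 0.0005
```

```bash
python3 - <<'E'
from h import *
f,K,T=snap('wrist'); np.savez('w2',f=f,K=K,T=T)
cv2.imwrite('pics/w2.png',cv2.resize(f[:,:,::-1],(800,600)))
o=robot.get_obs(); print(o['tool_pos'].round(4),o['ee_rot'],o['wrist_force'])
E
```

```text
[0.4679 0.028  0.0395] [3.13795671e+00 5.21503219e-04 1.66083222e+00] [0.74221705 0.73435746 0.06300243]
```

View pics/w2.png

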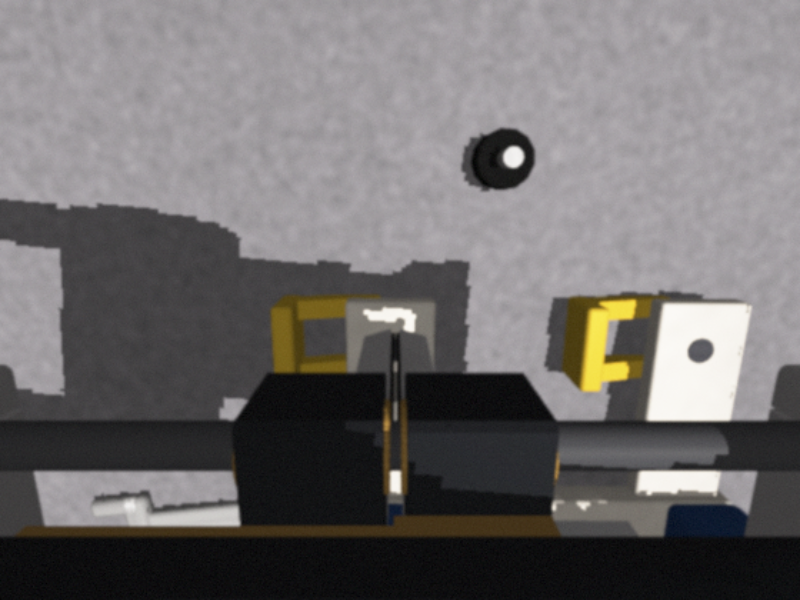

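The fingertips stand over the front-left end, and the rear-left screw is at (700,350). I'll refine with this close view.

```bash
python3 - <<'E'
from scr import *
d=np.load('w2.npz'); P=screws(d['f'],d['K'],d['T'],[(490,245)],r=12)
print(P[0]-.14*np.array([np.cos(.087),np.sin(.087)]))
e=ray(d['K'],d['T'],(700*.7,301*.7),.024); print('end',e, np.hypot(*(e[:2]-P[0])))
E
```

```text
screw [490.  245.1] 222 [0.6065 0.0352 0.024 ]
tail outer [189, 206, 77, 55, 2040] [0.4133 0.0441] [0.4143 0.0078]
tail outer [394, 207, 73, 67, 2723] [0.5394 0.0549] [0.5472 0.0106]
[0.46706427 0.02302158]
end [0.60100073 0.05760855 0.024     ] 0.02309515838041606
```

>>> step_arm(plan=[[[0,-2,-8,0,0],[0,-2,-13,0,0],[0,-2,-15,0,0],[0,-2,-15,0,0],[0,-2,-15,0,0]]])

```text
time: 3.17
tool_pos: [0.4668, 0.0257, 0.0232]
ee_rot: [3.141, 0.0, 1.661]
wrist_force: [-1.5, -0.2, 4.7]
width: 0.001
```

>>> step_arm(plan=[[[0,-1,-1,0,0],[0,-1,-2,0,0],[0,-1,-2,0,0],[0,-1,-2,0,0],[0,-1,-2,0,0]]])

```text
time: 3.58
tool_pos: [0.4667, 0.0257, 0.0217]
ee_rot: [3.141, -0.002, 1.661]
wrist_force: [-2.2, 1.7, 6.9]
width: 0.0003
```

>>> step_arm(plan=[[[0,0,-1,0,0],[0,0,-2,0,0],[0,0,-2,0,0],[0,0,-2,0,0],[0,0,-2,0,0]]])

```text
time: 4.0
tool_pos: [0.4667, 0.0257, 0.0203]
ee_rot: [3.141, -0.002, 1.661]
wrist_force: [-3.1, 1.9, 10.1]
width: 0.0004
```

```bash
python3 - <<'E'
from h import *
for i in range(3):
    cams.snapshot('wrist'); o=robot.get_obs(); print(o['tool_pos'].round(4),o['wrist_force'].round(1))
E
```

```text
[0.4667 0.0257 0.0203] [-3.1  2.1 10.6]
[0.4667 0.0257 0.0203] [-3.4  1.8  9.7]
[0.4667 0.0257 0.0203] [-3.6  1.4 10.6]
```

>>> step_arm(plan=[[[0,0,20,0,0],[20,2,35,0,0],[60,5,35,0,0],[100,8,35,0,0],[139,10,35,0,0],[139,10,20,0,0],[139,10,8,0,0],[139,10,8,0,0]]])

```text
time: 4.82
tool_pos: [0.6053, 0.035, 0.0248]
ee_rot: [-3.14, -0.0, 1.661]
wrist_force: [0.5, -0.1, 0.3]
width: 0.0005
```

>>> step_arm(plan=[[[0,0,-2,0,0],[0,0,-4,0,0],[0,0,-4,0,0],[0,0,-4,0,0],[0,0,-4,0,0]]])

```text
time: 5.23
tool_pos: [0.6045, 0.035, 0.0242]
ee_rot: [3.141, 0.0, 1.661]
wrist_force: [-1.3, 0.4, 7.7]
width: 0.0003
```

>>> step_arm(plan=[[[0,0,-1,0,0],[0,0,-2,0,0],[0,0,-2,0,0],[0,0,-2,0,0],[0,0,-2,0,0]]])

```text
time: 5.65
tool_pos: [0.6045, 0.035, 0.0241]
ee_rot: [3.141, 0.0, 1.661]
wrist_force: [-5.7, -0.5, 14.9]
width: 0.0007
```

>>> step_arm(plan=[[[0,0,-1,0,0],[0,0,-2,0,0],[0,0,-2,0,0],[0,0,-2,0,0],[0,0,-2,0,0]]])

```text
time: 6.07
tool_pos: [0.6046, 0.0349, 0.0241]
ee_rot: [3.14, 0.0, 1.661]
wrist_force: [-8.6, 0.4, 21.5]
width: 0.0006
```

The rear-left corner holds: at 21 N the tip stayed at z = 24.1 mm. The front-left sank about 3.8 mm (to 20.3 mm at 10 N), so front-left is the soft corner. Next I'll go behind its shim.

>>> step_arm(plan=[[[0,0,20,0,0],[-10,-1,45,0,0],[-50,-4,45,0,0],[-90,-8,45,0,0],[-130,-12,45,0,0],[-170,-15,45,0,0],[-210,-18,45,0,0],[-220,-19,45,0,0]]])

```text
time: 6.73
tool_pos: [0.3777, 0.0164, 0.0608]
ee_rot: [-3.135, -0.001, 1.661]
wrist_force: [0.1, 0.6, -0.6]
width: 0.0005
```

>>> step_arm(plan=[[[0,0,0,0,0],[0,0,0,0,0],[0,0,0,0,0]]])

```text
time: 6.98
tool_pos: [0.3867, 0.0159, 0.064]
ee_rot: [3.14, 0.0, 1.661]
wrist_force: [0.7, 0.5, 0.1]
width: 0.0004
```

```bash
python3 - <<'E'
from scr import *
f,K,T=snap('wrist'); np.savez('w3',f=f,K=K,T=T); screws(f,K,T,[])
cv2.imwrite('pics/w3.png',cv2.resize(f[:,:,::-1],(800,600)))
o=robot.get_obs(); print(o['tool_pos'].round(4),o['ee_rot'],o['wrist_force'])
E
```

```text
tail outer [311, 193, 50, 59, 1816] [0.4092 0.0425] [ 4.141e-01 -4.000e-04]
tail outer [486, 194, 67, 60, 2617] [0.5296 0.0527] [0.5402 0.0094]
[0.3869 0.0159 0.0639] [3.14029705e+00 1.37370468e-04 1.66081551e+00] [-0.10404571 -0.34891039  0.79675506]
```

View pics/w3.png

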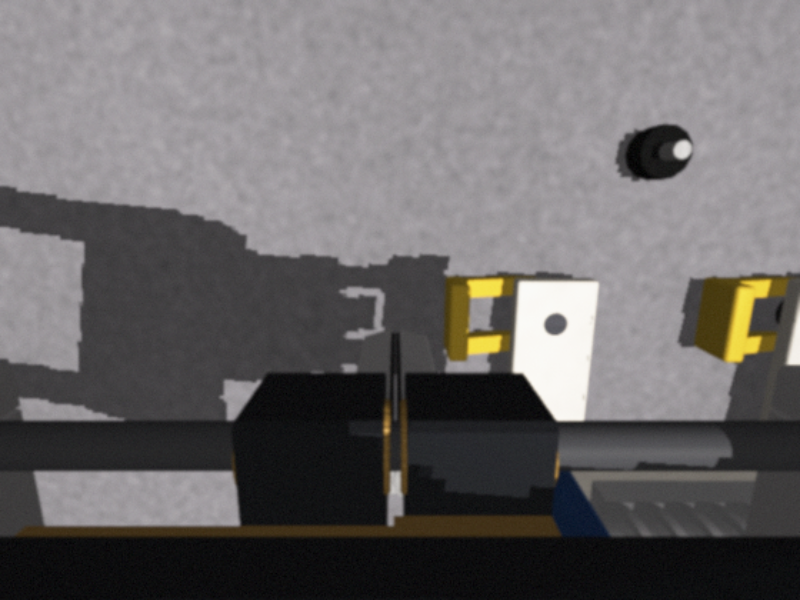

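The tip is behind the front-left shim tail (tail at about (457,318), screw at (555,324)), with clear bench below.

```bash
python3 - <<'E'
from scr import *
d=np.load('w3.npz'); screws(d['f'],d['K'],d['T'],[(388,227)],r=11)
E
```

```text
screw [388.4 226.6] 167 [0.4676 0.0229 0.024 ]
tail outer [311, 193, 50, 59, 1816] [0.4092 0.0425] [ 4.141e-01 -4.000e-04]
tail outer [486, 194, 67, 60, 2617] [0.5296 0.0527] [0.5402 0.0094]
```

>>> step_arm(plan=[[[0,0,-25,0,0],[0,0,-42,0,0],[0,0,-50,0,0],[0,0,-50,0,0],[0,0,-50,0,0]]])

```text
time: 7.45
tool_pos: [0.386, 0.016, 0.0134]
ee_rot: [-3.141, -0.0, 1.661]
wrist_force: [-0.1, -0.9, 0.4]
width: 0.0002
```

>>> step_arm(plan=[[[3,0.3,0,0,0],[6,0.5,0,0,0],[9,0.8,0,0,0],[12,1,0,0,0],[15,1.3,0,0,0],[18,1.6,0,0,0],[18,1.6,0,0,0],[18,1.6,0,0,0]]])

```text
time: 8.12
tool_pos: [0.403, 0.0175, 0.0133]
ee_rot: [-3.14, -0.0, 1.661]
wrist_force: [-2.3, -1.1, 1.2]
width: 0.0004
```

>>> step_arm(plan=[[[2,0.2,0,0,0],[4,0.4,0,0,0],[6,0.5,0,0,0],[8,0.7,0,0,0],[10,0.9,0,0,0],[12,1,0,0,0],[12,1,0,0,0],[12,1,0,0,0]]])

```text
time: 8.78
tool_pos: [0.4156, 0.0187, 0.0132]
ee_rot: [3.141, -0.0, 1.661]
wrist_force: [-1.8, -0.6, -1.2]
width: 0.0008
```

>>> step_arm(plan=[[[2,0.2,0,0,0],[4,0.4,0,0,0],[6,0.5,0,0,0],[6,0.5,0,0,0],[6,0.5,0,0,0]]])

```text
time: 9.2
tool_pos: [0.4216, 0.0192, 0.0133]
ee_rot: [3.141, -0.0, 1.661]
wrist_force: [-3.4, 0.4, -2.1]
width: 0.0005
```

>>> step_arm(plan=[[[2,0.2,0,0,0],[3,0.3,0,0,0],[3,0.3,0,0,0],[3,0.3,0,0,0]]])

```text
time: 9.53
tool_pos: [0.4236, 0.0194, 0.0133]
ee_rot: [-3.139, -0.0, 1.661]
wrist_force: [-5.4, -1.7, 0.7]
width: 0.0009
```

```bash
python3 - <<'E'
from scr import *
f,K,T=snap('wrist'); np.savez('w4',f=f,K=K,T=T); screws(f,K,T,[])
cv2.imwrite('pics/w4.png',cv2.resize(f[:,:,::-1],(800,600)))
o=robot.get_obs(); print(o['tool_pos'].round(4),o['wrist_force'])
E
```

```text
tail outer [297, 208, 77, 54, 1037] [0.4331 0.0463] [0.4364 0.0156]
tail outer [479, 209, 81, 79, 4089] [0.5298 0.0546] [0.5406 0.0094]
[0.4236 0.0193 0.0133] [-6.40499673  0.10354654  0.92607545]
```

View pics/w4.png

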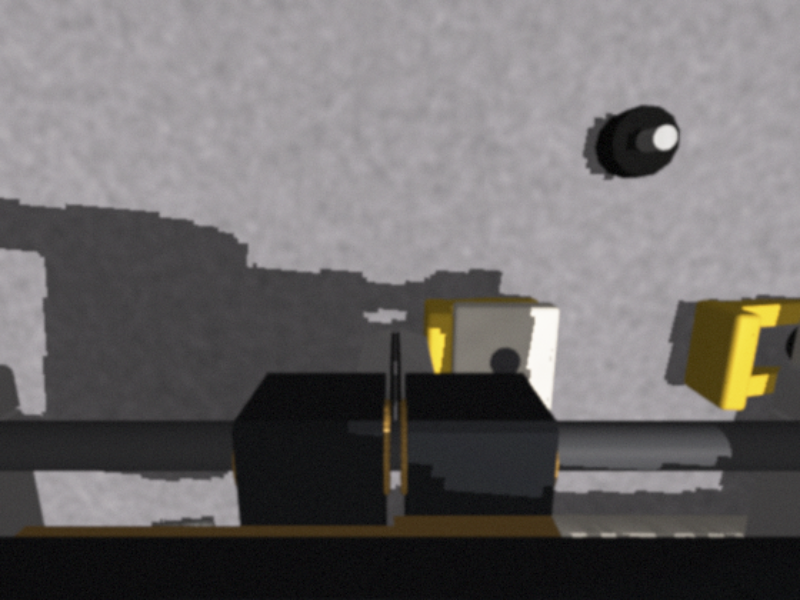

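The tail is nearly against the frame (gap about nil at (450,340)) at 6 N. I'll push a little more to confirm the stop.

>>> step_arm(plan=[[[1,0.1,0,0,0],[2,0.2,0,0,0],[2,0.2,0,0,0],[2,0.2,0,0,0]]])

```text
time: 9.92
tool_pos: [0.4237, 0.0193, 0.0133]
ee_rot: [-3.135, 0.0, 1.661]
wrist_force: [-11.6, -1.1, 5.2]
width: 0.0003
```

>>> step_arm(plan=[[[1,0.1,0,0,0],[2,0.2,0,0,0],[2,0.2,0,0,0],[2,0.2,0,0,0]]])

```text
time: 10.25
tool_pos: [0.4238, 0.0194, 0.0133]
ee_rot: [-3.13, 0.0, 1.661]
wrist_force: [-16.3, -1.9, 10.3]
width: 0.0002
```

It is hard against the stop: the force rose from 5 to 16 N with only 0.2 mm of movement. Drawing back.

>>> step_arm(plan=[[[-8,-0.7,0,0,0],[-20,-1.7,0,0,0],[-40,-3.5,0,0,0],[-45,-4,30,0,0],[-45,-4,70,0,0],[-45,-4,110,0,0],[-45,-4,150,0,0],[-45,-4,190,0,0]]])

```text
time: 10.92
tool_pos: [0.385, 0.0158, 0.2069]
ee_rot: [3.135, 0.001, 1.661]
wrist_force: [1.1, -0.3, 0.5]
width: 0.0003
```

>>> step_arm(plan=[[[0,0,40,0,0],[0,0,80,0,0],[0,0,120,0,0],[0,0,130,0,0],[0,0,130,0,0],[0,0,130,0,0],[0,0,130,0,0]]])

```text
time: 11.5
tool_pos: [0.3834, 0.0158, 0.3317]
ee_rot: [-3.14, -0.0, 1.661]
wrist_force: [0.7, -0.7, -0.1]
width: 0.0003
```

```bash
python3 - <<'E'
from scr import *
f,K,T=snap('wrist'); np.savez('w5',f=f,K=K,T=T)
for p in ([.4675,.0229,.024],[.6065,.0352,.024]): print(proj(K,T,p))
g=[proj(K,T,p) for p in ([.4675,.0229,.024],[.6065,.0352,.024])]
P=screws(f,K,T,g,r=7); v=P[1]-P[0]; print(np.hypot(*v),np.arctan2(v[1],v[0]))
cv2.imwrite('pics/w5.png',cv2.resize(f[:,:,::-1],(800,600)))
o=robot.get_obs(); print(o['tool_pos'].round(4),o['wrist_force'],o['time'])
snap('side','side1.png')
E
```

```text
[330.9824669  176.28517856]
[422.35958983 176.58053145]
screw [331.  176.3] 24 [0.4675 0.0229 0.024 ]
screw [422.6 176.8] 30 [0.6069 0.035  0.024 ]
tail outer [310, 162, 8, 28, 207] [0.4321 0.0416] [ 0.437  -0.0009]
tail outer [383, 162, 26, 28, 459] [0.5415 0.0517] [0.5487 0.0094]
tail outer [457, 260, 5, 5, 16] [ 0.6869 -0.0933] [ 0.6888 -0.1018]
0.13991494661983506 0.08600817733463188
[0.3831 0.0158 0.3312] [ 0.16364793 -0.20184814  0.48111407] 11.55
```

View pics/w5.png

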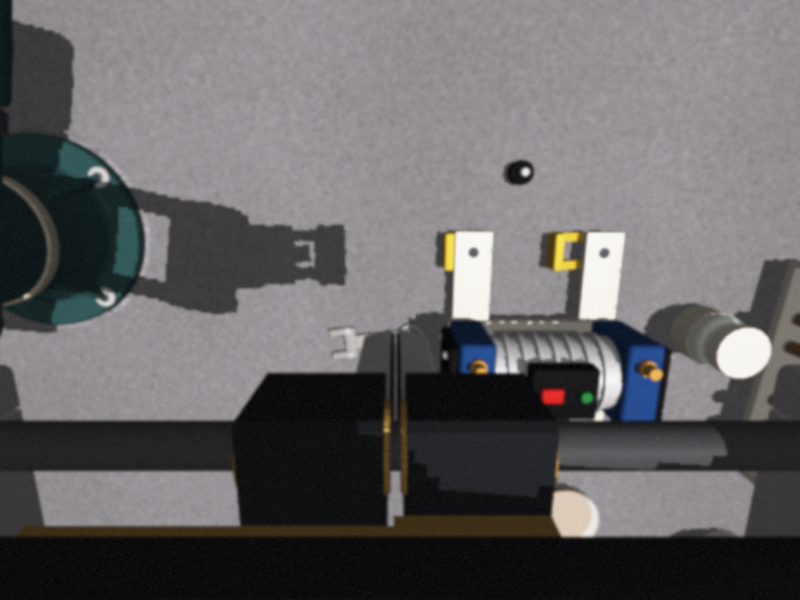

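View pics/side1.png

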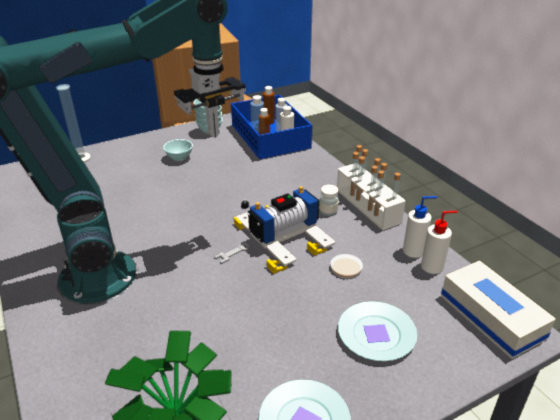

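The front-left tail (449,250) is flush with the frame, the pump hasn't moved, and the other shims and objects are where they were. Handing in.

```bash
python3 -c "
from bench import robot; print(robot.close_job())"
```

```text
the job is handed in; nothing more can be done
None
```

The rocking corner is the front-left one. I pushed its shim home, drew the arm back clear, and handed the job in at about 12 s.

- **Finding the corner:** I pressed the front-left corner and it sank about 3.8 mm at 10 N. The rear-left corner did not move at 21 N. I did not press the two right corners, because the soft one was already found.
- **Pushing the shim:** I pushed the tail until it stopped. The force rose from 5 to 16 N with only 0.2 mm more movement. The tail's outer face now measures about 33 mm from the foot point, against 30.5 mm for home. That is within the accuracy of reading a tail edge in the camera image, and the tail looks flat against the frame with no gap.
- **Last checks:** The two left screws are within 0.5 mm of where they were, so the pump has not shifted. In the last pictures the other three shims and the other objects look undisturbed, though I measured only the rear-left shim, and only roughly. The wrist force was near zero with the arm clear.

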